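# Seat the square jar in its holder, twist its tight cap off and hold the cap over the mouth

## Robot

A 6-joint arm with a two-finger parallel gripper is mounted at the origin on the work surface. World frame = base frame: x ahead of the robot, y to its left, z up, the work surface at z = 0. Lengths are in mm, angles in rad, forces in N, time in s.
With the tool pointing down it reaches from about 350 to 850 mm from the base axis. Payload 8.1 kg.
Tool frame: the origin (TCP) lies on the mounting face of the last link; the fingertips stand 173 mm ahead of it and the grasp point (between the pads) lies bot.grasp_offset ahead of it (bot.grasp_offset is the distance from the TCP to the grasp point, in mm); z points along the fingers, x is the direction in which the jaws open and shut, and the axes are right-handed (so a half turn about z gives the same grasp; the last joint's range is limited). The gripper opens to 85 mm and grips with 20 to 120 N. Pads are 22 mm wide; open, the fingers measure 114 mm over their backs; the gripper's body (76 mm by 85 mm) begins 54 mm behind the grasp point. The pads swing forward as they close: fully open they stand 13 mm farther back than shut.
Start: joints at [-1.207, 0.13, 1.488, -0, 1.523, -0.085], TCP at [260.351, -540.578, 404.692] pointing down, gripper open.
Joint ranges: [-2.96, 2.96], [-0.89, 2.26], [0.02, 2.5], [-1.34, 4.48], [0, 2.73], [-2.66, 2.66]. Speed limits (rad/s): [2.39, 2.39, 2.79, 3.14, 3.14, 3.14].

## Interface

Orientations are given as a 3x3 rotation matrix whose columns are the frame's x, y, z axes.
In Python, from bench import bot gives the robot as it stands. The module is installed in compiled form; this text tells all that it offers.
- The arm moves only by the tool carry_out, never from a script. Its argument "targets" is a list of rows, each a list of 3 entries, a list of its own where there are three numbers: the shift along the tool's x, y, z in cm, then the turn, a rotation vector about the tool's x, y, z in rad, then the gripper command: -1 is shut, 1 is fully open, values between are in proportion. A call has 1 to 10 rows; each row is the pose to reach, as a shift and turn from the pose commanded when the call began, along the tool's axes at that moment; what a row does not reach only later rows make up. A row lasts 1/12 s, in which the tool goes at most 41.7 mm and 7.16 degrees, less where a joint would pass 70% of its speed; a pose out of reach is approached as far as the arm can. A call with a gripper value outside its range is refused whole. The fingers move at their own pace and stop on an object; "newtons" is the grip in N (left out, the last holds). Time passes only in rows, so rows that repeat a pose let the fingers close. It gives the time, the measured TCP pose, the force and the opening at its end, in the units of the state.
- bot.get_obs(): the state, without advancing time (a new reading comes with each control period).
- bot.capture(name): name is "scene" or "side" or "wrist"; returns a dict with "color" (480x640x3 uint8, red, green, blue), "z_map" (480x640 float32, mm along the optical axis (not along the pixel's ray), 0 where there is no reading), "mtx" (3x3 intrinsics, pixels), "R" (3x3) and "t" (3): a world point X has camera coordinates R X + t. Camera axes: x right, y down, z forward; pixel columns grow to the right and rows downward; lengths in mm; the calibration is good to about 2 mm. A picture is of the moment at which its call begins.
- bot.job_done(): hands the job in, once; it reports no verdict.
The state is a dict: "clock": time; "qpos": joint angles; "joint_velocities": joint speeds; "effort": joint torques, N m; "ee_pos": TCP position; "eef_rot": TCP orientation; "ft_force": force on the tool from outside, world axes, zero at the start; "wrist_torque": the same for the moment, N m; "opening": finger opening in mm.
Only numpy, scipy, OpenCV 4.12 (cv2) and the standard library are available. Lean on these libraries where they do the work, as an engineer would, in place of code of your own. Each camera call takes 0.05 s, during which the arm holds its last target. There are 200 camera calls.

## Task

Set the square jar, still closed, upright all the way down into the square socket of the wooden holder so that it cannot turn, then twist its tight cap counter-clockwise (seen from above), about a fifth of a turn, until it comes free. Lift the cap straight up just clear and finish while still holding it in the gripper, level and directly over the mouth, with its lower edge about 2 cm above the jar's rim and the jar still down in the socket; never raise the cap much higher than that over the mouth. Leave all the other things on the table where they are.

Things in the scene. Friction and masses are not known exactly. Their poses are not given: they have to be found in the camera images.
- jar: Tan stoneware jar: square body 58 x 58 mm, 80 mm high, edges rounded 4 mm, round neck 40 mm in diameter above. 0.42 kg +-20 %. Starts standing on the table, cap on. Origin: centre of its underside; z up, x and y square to its sides. Unbraced, it turns along with the cap. It can be lifted and carried by the closed cap.
- mouth (a point): Centre of the square jar's rim (top of its rubber seal), 104 mm above the jar's underside. The seal is sprung: it presses the closed cap up against its lugs with about 14 N and rises 1.5 mm when open.
- cap: Black ribbed cap of the square jar, 60 mm in diameter, 28 mm high, 60 g. Origin: centre of its lower edge, z up; closed, this lies 88 mm above the jar's underside, with 8 mm of free neck below it. With d = cap yaw minus jar yaw it starts at d = 18 to 26 degrees, is free to lift at d = 77 to 109; hard stops at 17 and 109. It turns stiffly (under 1 N m).
- cap_top (a point): Centre of the cap's top, 28 mm above its lower edge. The upper 12 mm are solid. Three lugs inside the skirt sit under flanges of the neck, so the cap cannot be lifted before it is turned; then it lifts straight up with 1.5 mm of side play and is clear of the neck once raised 18 mm.
- holder: Wooden board 120 x 120 mm, 10 mm thick, fixed to the table, with a square frame on it: inner opening 62 x 62 mm, walls 12 mm thick, their top 35 mm above the table. Origin: centre of its underside on the table; x and y square to the socket. The jar goes in at any of the four quarter turns with 2 mm play each side, so it can turn about 4 degrees before it is braced.
- socket (a point): Centre of the socket's floor, 10 mm above the table; the seated jar's origin lies here.
- round_jar: Bystander: round tan jar with a black cap, 68 mm in diameter, 115 mm high. Origin at the centre of its underside. Leave alone.
- sauce: Bystander: brown bottle, 54 mm in diameter, 190 mm high. Origin at the centre of its underside.
- milk: Bystander: white bottle with an orange cap, 72 mm in diameter, 210 mm high. Origin at the centre of its underside.
- cup: Bystander: red plastic cup, 68 mm in diameter, 85 mm high, between the work areas. Origin at the centre of its underside.
- bowl: Bystander: steel bowl, 110 mm in diameter, 45 mm high. Origin at the centre of its underside.
- spoon: Bystander: spoon lying along its x on the table, up to 25 mm high, between the jar and the holder.
- phone: Bystander: phone lying flat, 150 x 72 x 9 mm. Origin at the centre of its underside.
Mind the look-alikes: they are no part of the job. There is more than one size of the cap; the one meant has the size given above.

How it is judged (in metres and radians):
On the way, in this order (a step that is already met when the one before it is completed fails the run):
1. the closed jar stands fully down in the holder's socket (horizontal distance between jar and socket below 0.006 m and z of jar in the frame of holder between 0.006 and 0.014 m and angle between jar's own z axis and vertical below 0.06 rad and z of cap in the frame of jar below 0.094 m and horizontal distance between cap and jar below 0.006 m), for 0.2 s.
2. the cap has been twisted free and lifted clear of the neck, the jar still down in the socket (horizontal distance between jar and socket below 0.006 m and z of jar in the frame of holder between 0.006 and 0.014 m and angle between jar's own z axis and vertical below 0.06 rad and z of cap in the frame of jar above 0.107 m and horizontal distance between cap and jar below 0.02 m), for 0.1 s.
At the end, for the whole second after the job is handed in: The gripper still holds the cap (finger force over 2 N), still, level within 0.15 rad and within 15 mm of the jar's axis, its lower edge 6 to 40 mm above the jar's rim and touching nothing of the jar; the jar is upright, fully down in the socket (within 6 mm of its centre, 4 mm of its floor) (horizontal distance between jar and socket below 0.006 m and z of jar in the frame of holder between 0.006 and 0.014 m and angle between jar's own z axis and vertical below 0.06 rad and z of cap in the frame of jar between 0.11 and 0.144 m and horizontal distance between cap and jar below 0.015 m and angle between cap's own z axis and vertical below 0.15 rad and contact force between the fingers and cap above 2 N and contact force between cap and jar below 0.3 N and linear speed of cap below 0.02 m/s); the arm keeps its last pose, push and grip.
It fails at once if the jar is tipped over (angle between jar's own z axis and vertical above 0.5 rad).
It fails at once if the cap is raised more than 8 cm above the jar's rim (z of cap in the frame of jar above 0.184 m).
It fails at once if another thing on the table is knocked over or shifted by more than 3 cm (distance of any of round_jar, sauce, milk, cup, bowl, spoon, phone from where it was at the start of the episode above 0.03 m or angle between any of round_jar, sauce, milk, cup, bowl's own z axis and vertical above 0.4 rad).
It also fails if it takes over 42 s, if anything falls off the work surface, if the arm or the gripper's body presses on something with over 40 N, if the wrist force passes 120 N, or if a joint passes its speed limit or range.

## Working session

There is one attempt and no reset: what is moved stays moved. The work goes in short steps, Python scripts to look and compute and a tool call to move; the robot and the scene stay as the last step left them, time stands still between calls to the robot, and variables do not carry over. Pictures are saved under pics/ and viewed, about 8 in all and at most 12, crops included, and the job is handed in when it is done.

Besides the shell and the picture viewer there is one more tool, called after ">>>" as name(argument=value, ...) on one line, values as JSON. carry_out: Moves the arm, as the interface text tells. Its arguments: {"type":"object","properties":{"targets":{"type":"array","items":{"type":"array"}},"newtons":{"type":"number"}},"required":["targets"]}

```bash
mkdir -p pics
cat > h.py <<'E'
from bench import bot
import numpy as np, cv2
def cap(n,f):
    c=bot.capture(n); cv2.imwrite(f'pics/{f}.png',c['color'][:,:,::-1]); np.savez(f'{f}.npz',**c); return c
def pts(c):
    z=c['z_map'].astype(float); v,u=np.indices(z.shape); K=np.array(c['mtx'])
    P=np.stack([(u-K[0,2])/K[0,0]*z,(v-K[1,2])/K[1,1]*z,z],-1)
    W=(P-np.array(c['t']))@np.array(c['R']); W[z==0]=np.nan; return W
E
python3 - <<'E'
from h import *
for n in ('scene','side','wrist'):
    c=cap(n,n+'0'); print(n, np.array(c['mtx'])[0,0], (-np.array(c['R']).T@c['t']).round())
o=bot.get_obs(); print(o,bot.grasp_offset)
a,b=[cv2.imread(f'pics/{n}0.png') for n in('scene','side')]
E
```

```text
scene 544.2174190801949 [1265. -505. 1159.]
side 608.0253627717639 [-119. 1044.  800.]
wrist 346.37035734159775 [ 319. -511.  374.]
{'clock': 0.15, 'qpos': array([-1.20745831e+00,  1.31004957e-01,  1.48904610e+00,  3.82154829e-05,
        1.52299156e+00, -8.53616440e-02]), 'joint_velocities': array([-0.00105361, -0.00186779, -0.00439339,  0.00030701, -0.0001517 ,
        0.00163097]), 'effort': array([ 1.95770658e-04, -5.70062292e+01, -5.01159525e+01, -3.13120481e-04,
        9.63757600e-03,  3.99964460e-05]), 'ee_pos': array([ 260.26126124, -540.41919383,  403.86558303]), 'eef_rot': array([[ 4.33792265e-01, -9.01012786e-01, -4.79631590e-04],
       [-9.01011761e-01, -4.33792500e-01,  1.36886907e-03],
       [-1.44142912e-03, -1.61651109e-04, -9.99998948e-01]]), 'ft_force': array([-0.79570074, -0.73084223,  1.58425494]), 'wrist_torque': array([ 0.00738918,  0.00886372, -0.00834408]), 'opening': 85.68752977899135} 154.70000000000002
```

View pics/scene0.png

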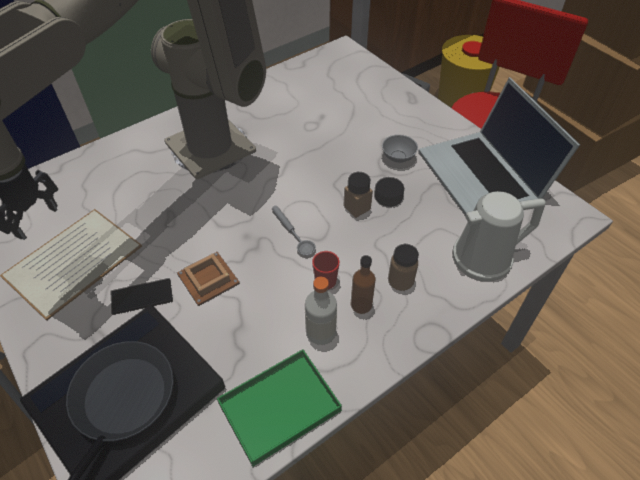

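View pics/side0.png

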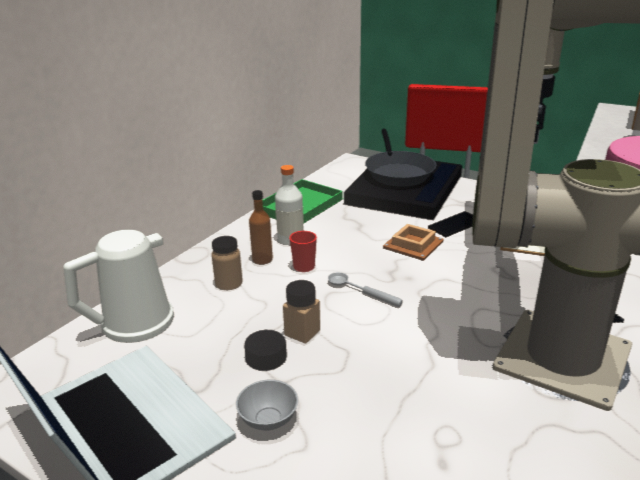

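The scene view shows the square jar at (358,193), with a loose larger cap beside it at (389,191). The round jar is at (404,268), the holder at (208,278), the spoon at (293,232) and the cup at (326,268). The side view agrees: square jar at (301,312), holder at (413,240).

```bash
cat > m.py <<'E'
from h import *
def win(n,u0,u1,v0,v1,zl,zh,dark=None):
    c=np.load(n+'.npz'); W=pts(c)[v0:v1,u0:u1].reshape(-1,3); col=c['color'][v0:v1,u0:u1].reshape(-1,3).max(1)
    m=(W[:,2]>zl)&(W[:,2]<zh)
    if dark: m&=col<dark
    return W[m]
def rep(t,P):
    if len(P)<5: print(t,len(P)); return
    (c,r)=cv2.minEnclosingCircle(P[:,:2].astype(np.float32)); R=cv2.minAreaRect(P[:,:2].astype(np.float32))
    print(t,len(P),'z',np.median(P[:,2]).round(1),'circ',np.round(c,1),round(r,1),'rect',np.round(R[0],1),np.round(R[1],1),round(R[2],1))
E
python3 - <<'E'
from m import *
rep('jarcap scene',win('scene0',340,376,165,222,110,125))
rep('jarcap side',win('side0',275,330,275,345,110,125))
rep('jarbody scene',win('scene0',340,374,165,222,15,80))
rep('jarbody side',win('side0',275,325,275,345,15,80))
rep('loosecap',win('scene0',376,410,170,210,15,60))
rep('frame scene',win('scene0',170,245,245,305,29,42))
rep('frame side',win('side0',380,446,220,262,29,42))
rep('board scene',win('scene0',170,245,245,305,7,42))
rep('board side',win('side0',380,446,220,262,7,42))
rep('cup',win('scene0',310,342,245,292,75,95))
rep('milk',win('scene0',300,340,275,345,60,230))
rep('sauce',win('scene0',348,378,255,312,40,200))
rep('bowl',win('scene0',378,420,130,170,30,60))
rep('round',win('scene0',388,420,240,292,108,125))
rep('spoon',win('scene0',270,318,205,258,6,40))
E
```

```text
jarcap scene 307 z 116.9 circ [488.7 207.3] 34.2 rect [486.5 204.6] [58.9 60.5] 87.7
jarcap side 449 z 116.4 circ [483.6 206.9] 33.2 rect [483.5 207.9] [59.6 61.6] 59.4
jarbody scene 474 z 49.9 circ [489.2 203.6] 39.4 rect [501.2 192.7] [77.8 46.2] 47.4
jarbody side 1142 z 45.4 circ [471.5 239.9] 64.5 rect [485.3 237.3] [129.   59.9] 79.3
loosecap 622 z 39.1 circ [505.5 309.3] 45.2 rect [505.6 308.9] [78.6 86.3] 52.6
frame scene 517 z 35.0 circ [ 448.5 -256.6] 59.1 rect [ 448.4 -257.5] [87.2 91.3] 87.7
frame side 374 z 34.7 circ [ 445.  -255.2] 59.2 rect [ 446.7 -256.1] [94.3 89.2] 89.5
board scene 1811 z 13.5 circ [ 436.7 -263.6] 124.8 rect [ 439.5 -259.8] [189.4 173.4] 55.3
board side 1379 z 15.5 circ [ 445.1 -299.4] 118.2 rect [ 420.1 -287.6] [232.  129.7] 66.8
cup 224 z 83.6 circ [634.7 -18.2] 35.4 rect [634.7 -18. ] [67.3 66.5] 5.5
milk 1420 z 138.2 circ [716.9 -83.2] 83.2 rect [711.8 -90.8] [ 71.6 161.8] 53.2
sauce 893 z 120.0 circ [747.3   7.8] 27.4 rect [750.9   4.7] [53.9 45.1] 53.9
bowl 368 z 41.6 circ [398.8 442.8] 58.1 rect [397.4 443.2] [106.4 113.6] 47.6
round 417 z 116.0 circ [747.7 137.8] 32.0 rect [748.  137.9] [58.2 58.7] 29.8
spoon 469 z 13.9 circ [442.8  11.5] 108.4 rect [448.    8.5] [131.7 187.3] 53.6
```

>>> carry_out(targets=[[[-4.4,-6,0],[0,0,0],1],[[-8.7,-12,0],[0,0,0],1],[[-13,-18,0],[0,0,0],1],[[-17.4,-23.9,0],[0,0,0],1],[[-17.4,-23.9,0],[0,0,0],1],[[-17.4,-23.9,0],[0,0,0],1],[[-17.4,-23.9,0],[0,0,0],1],[[-17.4,-23.9,0],[0,0,0],1],[[-17.4,-23.9,0],[0,0,0],1]])

```text
clock: 0.9
ee_pos: [401.2, -278.0, 404.7]
eef_rot: [[0.438, -0.899, 0.0], [-0.899, -0.438, 0.0], [-0.0, -0.0, -1.0]]
ft_force: [0.1, -0.9, 0.6]
opening: 85.5
```

Run:
```python
from m import *
o=bot.get_obs(); print(o['clock'],o['ee_pos'],o['eef_rot'].round(3),o['qpos'].round(2))
c=cap('wrist','w1'); W=pts(c)
m=(np.hypot(W[...,0]-447,W[...,1]+256)<75)&(W[...,2]>28)&(W[...,2]<42)
rep('frame wrist',W[m])
v,u=np.nonzero(m);print(u.min(),u.max(),v.min(),v.max())
m=(np.hypot(W[...,0]-447,W[...,1]+256)<100)&(W[...,2]>7)&(W[...,2]<42)
rep('board wrist',W[m])
```

```text
0.9 [ 401.15711918 -278.03247437  404.65769043] [[ 0.438 -0.899  0.   ]
 [-0.899 -0.438  0.   ]
 [-0.    -0.    -1.   ]] [-0.71 -0.18  1.79  0.    1.53  0.41]
frame wrist 4026 z 36.0 circ [ 447.4 -256.6] 59.1 rect [ 447.2 -257. ] [86.1 86.2] 88.3
268 385 104 224
board wrist 14008 z 11.8 circ [ 447.4 -267.3] 90.7 rect [ 446.7 -276.3] [158.9 120.2] 88.4
```

View pics/w1.png

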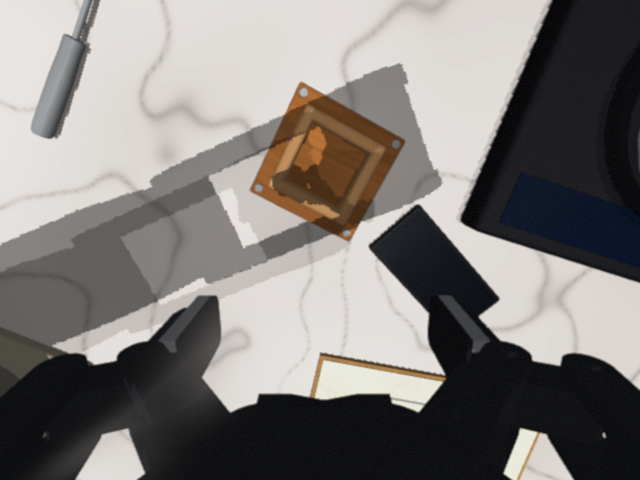

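Wrist view: the holder frame measures 86.1 x 86.2 mm, centred at (447.2,-257.0) with yaw -1.7°. That matches the other two cameras. Next, the jar.

>>> carry_out(targets=[[[-10,-5.5,0],[0,0,0],1],[[-20,-11,0],[0,0,0],1],[[-38.3,-21.3,0],[0,0,0],1],[[-38.3,-21.3,0],[0,0,0],1],[[-38.3,-21.3,0],[0,0,0],1],[[-38.3,-21.3,0],[0,0,0],1],[[-38.3,-21.3,0],[0,0,0],1],[[-38.3,-21.3,0],[0,0,0],1],[[-38.3,-21.3,0],[0,0,0],1],[[-38.3,-21.3,0],[0,0,0],1]])

```text
clock: 1.78
ee_pos: [425.0, 136.2, 404.8]
eef_rot: [[0.432, -0.902, 0.001], [-0.902, -0.432, -0.001], [0.001, -0.0, -1.0]]
ft_force: [1.2, -0.4, 0.2]
opening: 85.0
```

>>> carry_out(targets=[[[0,0,0],[0,0,0],1],[[0,0,0],[0,0,0],1],[[0,0,0],[0,0,0],1]])

```text
clock: 2.03
ee_pos: [425.1, 134.8, 404.4]
eef_rot: [[0.433, -0.901, -0.001], [-0.901, -0.433, -0.001], [0.001, 0.001, -1.0]]
ft_force: [0.0, -1.0, 0.6]
opening: 85.3
```

Run:
```python
from m import *
o=bot.get_obs(); print(o['clock'],o['ee_pos'],o['eef_rot'].round(3),o['qpos'].round(2))
c=cap('wrist','w2'); W=pts(c)
d=np.hypot(W[...,0]-485,W[...,1]-207)
m=(d<45)&(W[...,2]>105)&(W[...,2]<125); rep('cap',W[m])
m=(d<50)&(W[...,2]>70)&(W[...,2]<90); rep('shoulder',W[m])
m=(d<55)&(W[...,2]>15)&(W[...,2]<90); rep('body',W[m])
c2=np.load('side0.npz');W=pts(c2);d=np.hypot(W[...,0]-485,W[...,1]-207)
m=(d<50)&(W[...,2]>20)&(W[...,2]<75); rep('body side',W[m])
c2=np.load('scene0.npz');W=pts(c2);d=np.hypot(W[...,0]-485,W[...,1]-207)
m=(d<50)&(W[...,2]>20)&(W[...,2]<75); rep('body scene',W[m])
```

```text
2.0333 [425.11315395 134.79380392 404.43454113] [[ 0.433 -0.901 -0.001]
 [-0.901 -0.433 -0.001]
 [ 0.001  0.001 -1.   ]] [ 0.19 -0.3   1.89 -0.    1.55  1.31]
cap 6026 z 117.3 circ [485.6 207.1] 30.5 rect [485.4 206.9] [60.  60.4] 21.1
shoulder 423 z 80.4 circ [485.3 206.8] 38.8 rect [485.7 206.3] [56.7 57.7] 89.2
body 575 z 79.6 circ [485.6 206.8] 39.0 rect [485.7 206.3] [56.7 57.7] 89.2
body side 805 z 48.0 circ [483.5 207.9] 39.7 rect [471.6 220.3] [79.  44.7] 44.7
body scene 371 z 48.3 circ [488.4 205. ] 38.7 rect [501.2 193.3] [77.3 42.4] 47.7
```

View pics/w2.png

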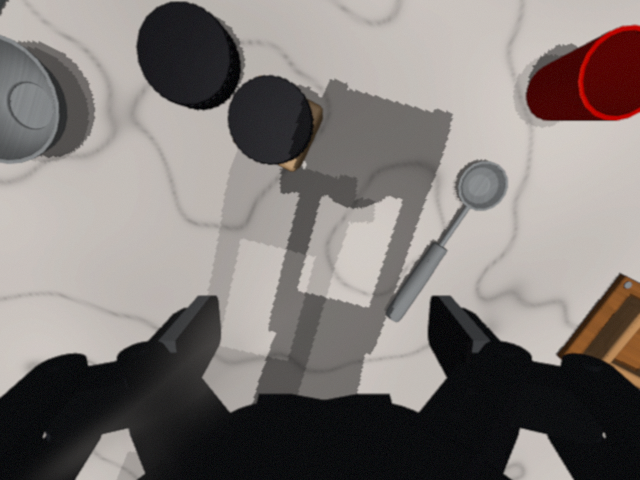

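The jar centre is (485.5,206.8) with yaw about -0.5°. The cap measures 60 mm across with its top at 117, so sizes and height fit. In the wrist image the cap is at (270,120). The larger loose cap at (190,55) stands clear of it.

>>> carry_out(targets=[[[-1.9,-4.3,0],[0,0,0],1],[[-3.9,-8.6,0],[0,0,0],1],[[-3.9,-8.6,0],[0,0,0],1],[[-3.9,-8.6,4],[0,0,0],1],[[-3.9,-8.6,7],[0,0,0],1],[[-3.9,-8.6,9],[0,0,0],1],[[-3.9,-8.6,10],[0,0,0],1],[[-3.9,-8.6,10],[0,0,0],1],[[-3.9,-8.6,10],[0,0,0],1]])

```text
clock: 2.83
ee_pos: [485.8, 207.0, 305.2]
eef_rot: [[0.432, -0.902, -0.0], [-0.902, -0.432, -0.0], [0.0, 0.0, -1.0]]
ft_force: [-0.7, -0.1, 0.4]
opening: 85.1
```

Run:
```python
from m import *
o=bot.get_obs(); print(o['clock'],o['ee_pos'],o['eef_rot'].round(3))
c=cap('wrist','w3'); W=pts(c)
d=np.hypot(W[...,0]-485,W[...,1]-207)
m=(d<38)&(W[...,2]>105)&(W[...,2]<122); rep('cap',W[m])
T=(W-o['ee_pos'])@o['eef_rot']
f=(T[...,2]>120)&(T[...,2]<185)&(abs(T[...,0])<60)&(abs(T[...,1])<40)&(W[...,2]>125)
print('finger tool z max',np.nanmax(T[f][:,2]) if f.any() else None, T[f].min(0),T[f].max(0))
```

```text
2.8333 [485.80410229 206.97290922 305.22909163] [[ 0.432 -0.902 -0.   ]
 [-0.902 -0.432 -0.   ]
 [ 0.     0.    -1.   ]]
cap 11230 z 117.4 circ [485.7 207.1] 30.7 rect [486.  207.5] [60.  60.2] 66.7
finger tool z max 159.69606909773182 [-57.49089645 -12.23321887 120.01578791] [ 55.82217409  11.1297146  159.6960691 ]
```

View pics/w3.png

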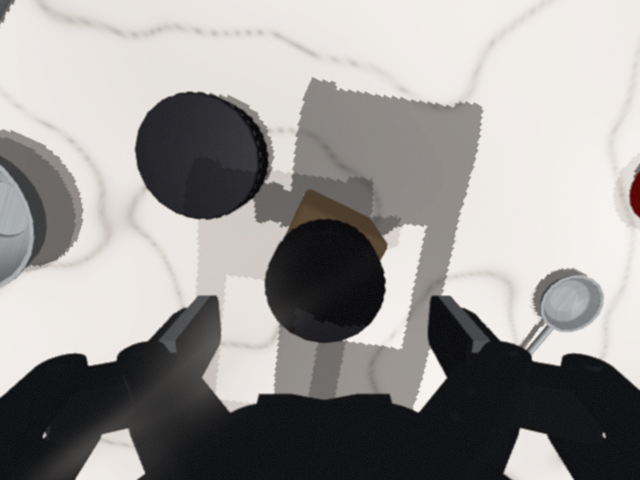

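The wrist view shows the cap at (325,280), centred between the pads (columns 218 and 430). The open fingertips reach tool z 160. I'll descend 49 mm and grip.

>>> carry_out(targets=[[[0,0,2.5],[0,0,0],1],[[0,0,4.3],[0,0,0],1],[[0,0,4.9],[0,0,0],1],[[0,0,4.9],[0,0,0],1],[[0,0,4.9],[0,0,0],-1],[[0,0,4.9],[0,0,0],-1],[[0,0,4.9],[0,0,0],-1],[[0,0,4.9],[0,0,0],-1],[[0,0,4.9],[0,0,0],-1],[[0,0,4.9],[0,0,0],-1]], newtons=80)

```text
clock: 3.72
ee_pos: [486.3, 208.5, 258.3]
eef_rot: [[0.434, -0.901, 0.004], [-0.901, -0.434, 0.001], [0.001, -0.004, -1.0]]
ft_force: [-0.5, -1.1, 5.9]
opening: 58.2
```

>>> carry_out(targets=[[[0,0,0],[0,0,0],-1],[[0,0,0],[0,0,0],-1],[[0,0,0],[0,0,0],-1],[[0,0,0],[0,0,0],-1]])

```text
clock: 4.05
ee_pos: [486.3, 208.5, 258.3]
eef_rot: [[0.434, -0.901, 0.004], [-0.901, -0.434, 0.001], [0.001, -0.004, -1.0]]
ft_force: [-1.2, -0.8, 6.4]
opening: 57.8
```

>>> carry_out(targets=[[[0,0,-0.5],[0,0,0],-1],[[0,0,-1.5],[0,0,0],-1],[[0,0,-3],[0,0,0],-1],[[0,0,-5],[0,0,0],-1],[[0,0,-7],[0,0,0],-1],[[0,0,-9],[0,0,0],-1],[[0,0,-10],[0,0,0],-1],[[0,0,-10],[0,0,0],-1],[[0,0,-10],[0,0,0],-1]])

```text
clock: 4.8
ee_pos: [485.2, 208.4, 356.0]
eef_rot: [[0.434, -0.901, 0.001], [-0.901, -0.434, 0.0], [0.0, -0.001, -1.0]]
ft_force: [-0.3, 0.3, -5.6]
opening: 58.4
```

Run:
```python
from m import *
o=bot.get_obs(); print(o['clock'],o['ee_pos'],o['eef_rot'].round(3),o['opening'],o['ft_force'])
for n in('scene','side'):
    c=cap(n,n+'1'); W=pts(c)
    d=np.hypot(W[...,0]-485,W[...,1]-207); m=(d<48)&(W[...,2]>115)&(W[...,2]<165); rep(n+' body',W[m])
a=cv2.imread('pics/scene1.png')[110:290,250:490]; b=cv2.imread('pics/side1.png')[180:360,200:440]
cv2.imwrite('pics/lift.png',cv2.resize(np.vstack([a,b]),None,fx=1.65,fy=1.65))
```

```text
4.8 [485.22855709 208.35332877 356.02581041] [[ 0.434 -0.901  0.001]
 [-0.901 -0.434  0.   ]
 [ 0.    -0.001 -1.   ]] 58.39227641172304 [-0.31835268  0.28537126 -5.64193865]
scene body 398 z 139.7 circ [485.5 205. ] 39.8 rect [497.6 193.2] [78.8 45.7] 45.3
side body 811 z 140.7 circ [480.9 208.5] 39.5 rect [468.9 220.9] [78.7 44.4] 44.6
```

View pics/lift.png

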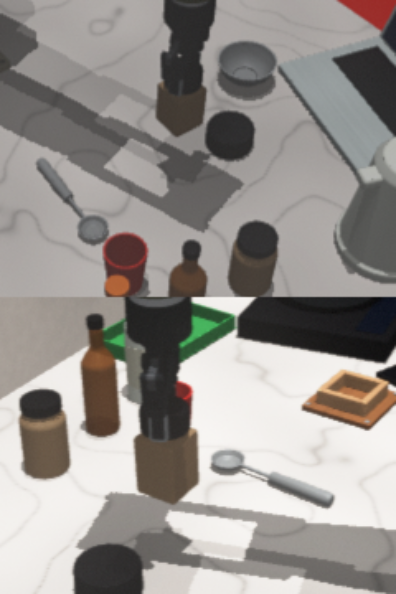

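The jar hangs from the cap: scene crop (180,105), side crop (167,460). Its bottom is about 98 mm up. The body sits about 2.5 mm off the tool axis along tool +y. I'll carry it over the holder and re-measure there.

>>> carry_out(targets=[[[0.9,0.5,0],[0,0,0],-1],[[2.6,1.5,0],[0,0,0],-1],[[5,2.9,0],[0,0,0],-1],[[7.5,4.35,0],[0,0,0],-1],[[10,5.8,0],[0,0,0],-1],[[12.5,7.25,0],[0,0,0],-1],[[15,8.7,0],[0,0,0],-1],[[17.5,10.15,0],[0,0,0],-1],[[20,11.6,0],[0,0,0],-1],[[22.5,13.05,0],[0,0,0],-1]])

```text
clock: 5.73
ee_pos: [464.2, -52.7, 354.3]
eef_rot: [[0.434, -0.901, -0.002], [-0.901, -0.434, 0.0], [-0.001, 0.002, -1.0]]
ft_force: [0.7, -0.1, -4.9]
opening: 58.1
```

>>> carry_out(targets=[[[2.5,1.45,0],[0,0,0],-1],[[5,2.9,0],[0,0,0],-1],[[7.5,4.35,0],[0,0,0],-1],[[10,5.8,0],[0,0,0.03],-1],[[12.5,7.3,0],[0,0,0.03],-1],[[14.8,8.6,0],[0,0,0.03],-1],[[16.6,9.6,0],[0,0,0.03],-1],[[17.5,10.2,0],[0,0,0.03],-1],[[17.8,10.3,0],[0,0,0.03],-1],[[17.8,10.3,0],[0,0,0.03],-1]])

```text
clock: 6.57
ee_pos: [449.2, -256.5, 354.7]
eef_rot: [[0.405, -0.914, -0.001], [-0.914, -0.405, 0.001], [-0.002, 0.001, -1.0]]
ft_force: [0.4, -0.4, -4.1]
opening: 58.7
```

>>> carry_out(targets=[[[0,0,0],[0,0,0],-1],[[0,0,0],[0,0,0],-1],[[0,0,0],[0,0,0],-1],[[0,0,0],[0,0,0],-1]])

```text
clock: 6.9
ee_pos: [449.9, -255.2, 355.7]
eef_rot: [[0.408, -0.913, 0.0], [-0.913, -0.408, 0.0], [-0.0, -0.0, -1.0]]
ft_force: [-0.1, -0.8, -5.9]
opening: 58.1
```

```bash
cat > b.py <<'E'
from m import *
from scipy.optimize import least_squares
# fit a vertical-ish square prism axis: two visible faces per camera, joint over both cameras after removing per-camera bias printouts
def faces(P,c0):
    P=P[np.hypot(*(P[:,:2]-c0).T)<46]
    def res(p):
        c=p[:2]+np.outer(P[:,2]-P[:,2].mean(),p[3:5]); q=P[:,:2]-c
        R=np.array([[np.cos(p[2]),-np.sin(p[2])],[np.sin(p[2]),np.cos(p[2])]]); q=q@R
        return np.abs(q).max(1)-29
    s=least_squares(res,[*c0,0,0,0],loss='soft_l1',f_scale=1.); return s.x,P[:,2].mean(),np.sqrt(np.median(s.fun**2)),len(P)
E
python3 - <<'E'
from b import *
o=bot.get_obs(); print(o['clock'],o['ee_pos'],o['eef_rot'].round(3),o['opening'],o['ft_force'])
zt=o['ee_pos'][2]-258
def run(n,f,c0,zb):
    W=pts(np.load(f+'.npz')); d=np.hypot(W[...,0]-c0[0],W[...,1]-c0[1]); m=(d<46)&(W[...,2]>zb+8)&(W[...,2]<zb+73)
    x,z,r,k=faces(W[m],np.array(c0)); print(n,'c',x[:2].round(1),'yaw',np.degrees(x[2]).round(1),'tilt dx/dz',x[3:].round(3),'zmid',z.round(0),r.round(2),k)
for n in('scene','side'):
    run('start '+n,n+'0',(485.5,206.8),0)
    cap(n,n+'2'); run('now '+n,n+'2',(447,-257.),zt)
    W=pts(np.load(n+'2.npz')); d=np.hypot(W[...,0]-447,W[...,1]+257); m=(d<48)&(W[...,2]<185); print('lowest body z',np.percentile(W[m&(W[...,2]>60)][:,2],1))
E
```

```text
6.9 [ 449.89041954 -255.236781    355.73136282] [[ 0.408 -0.913  0.   ]
 [-0.913 -0.408  0.   ]
 [-0.    -0.    -1.   ]] 58.05883069731616 [-0.10512567 -0.8101912  -5.89514935]
start scene c [485.6 206.9] yaw -0.2 tilt dx/dz [-0.008  0.006] zmid 41.0 1.0 437
now scene c [ 448.2 -256.5] yaw -2.0 tilt dx/dz [0.001 0.012] zmid 139.0 0.86 495
lowest body z 101.38113583741575
start side c [485.7 206. ] yaw -0.4 tilt dx/dz [0.002 0.005] zmid 41.0 0.93 941
now side c [ 448.6 -257.5] yaw -2.4 tilt dx/dz [0.005 0.007] zmid 138.0 1.29 692
lowest body z 100.4420122705936
```

The square fits show the jar at (448.4,-257.0), yaw -2.2°, not tilted. The socket is at (447.3,-257.0), yaw -1.7°. I'll shift 1 mm and lower to just above the frame, then to just above the floor.

>>> carry_out(targets=[[[-0.04,0.09,1],[0,0,0],-1],[[-0.04,0.09,2.5],[0,0,0],-1],[[-0.04,0.09,4],[0,0,0],-1],[[-0.04,0.09,5],[0,0,0],-1],[[-0.04,0.09,5.6],[0,0,0],-1],[[-0.04,0.09,5.8],[0,0,0],-1],[[-0.04,0.09,6.1],[0,0,0],-1],[[-0.04,0.09,6.4],[0,0,0],-1],[[-0.04,0.09,6.7],[0,0,0],-1],[[-0.04,0.09,6.7],[0,0,0],-1]])

```text
clock: 7.83
ee_pos: [448.7, -256.1, 288.5]
eef_rot: [[0.407, -0.914, 0.0], [-0.914, -0.407, 0.0], [-0.0, -0.0, -1.0]]
ft_force: [-0.5, -0.3, -4.9]
opening: 58.1
```

>>> carry_out(targets=[[[0,0,0.4],[0,0,0],-1],[[0,0,0.8],[0,0,0],-1],[[0,0,1.2],[0,0,0],-1],[[0,0,1.6],[0,0,0],-1],[[0,0,1.85],[0,0,0],-1],[[0,0,2.05],[0,0,0],-1],[[0,0,2.05],[0,0,0],-1],[[0,0,2.05],[0,0,0],-1]])

```text
clock: 8.5
ee_pos: [448.8, -256.2, 268.5]
eef_rot: [[0.407, -0.914, 0.0], [-0.914, -0.407, -0.0], [0.0, -0.0, -1.0]]
ft_force: [-0.5, -0.1, -0.8]
opening: 58.1
```

The weight came off at TCP z 268.5, which is 10.2 mm above the grip height, so the jar is on the socket floor. I'll press lightly, check the cameras, then twist.

>>> carry_out(targets=[[[0,0,0.06],[0,0,0],-1],[[0,0,0.06],[0,0,0],-1],[[0,0,0.06],[0,0,0],-1],[[0,0,0.06],[0,0,0],-1]], newtons=100)

```text
clock: 8.83
ee_pos: [448.9, -256.3, 268.4]
eef_rot: [[0.407, -0.914, 0.001], [-0.914, -0.407, -0.001], [0.001, -0.0, -1.0]]
ft_force: [-3.5, 0.2, 5.6]
opening: 58.1
```

```bash
cat > s.py <<'E'
from b import *
import sys
o=bot.get_obs(); print(o['clock'],o['ee_pos'].round(1),o['ft_force'].round(1),o['wrist_torque'].round(2),o['opening'].round(1),'q6',o['qpos'][5].round(2))
for n in('scene','side'):
    W=pts(cap(n,n+sys.argv[1])); d=np.hypot(W[...,0]-447,W[...,1]+257); m=(d<46)&(W[...,2]>42)&(W[...,2]<84)
    x,z,r,k=faces(W[m],np.array((447.,-257.))); print(n,'c',x[:2].round(1),'yaw',np.degrees(x[2]).round(1),'tilt',x[3:].round(3),'zmid',z.round(0),k)
    m=(d<46)&(W[...,2]>80)&(W[...,2]<96)&(np.load(n+sys.argv[1]+'.npz')['color'].max(-1)>70); print('shoulder z',np.percentile(W[m][:,2],[50,90]).round(1) if m.sum()>5 else None)
E
python3 s.py 3
```

```text
Traceback (most recent call last):
  File "s.py", line 3, in <module>
    o=bot.get_obs(); print(o['clock'],o['ee_pos'].round(1),o['ft_force'].round(1),o['wrist_torque'].round(2),o['opening'].round(1),'q6',o['qpos'][5].round(2))
                                                                                                             ^^^^^^^^^^^^^^^^^^
AttributeError: 'float' object has no attribute 'round'
```

```bash
sed -i "s/o\['opening'\].round(1)/round(o['opening'],1)/" s.py; python3 s.py 3
```

```text
8.8333 [ 448.9 -256.3  268.4] [-3.5  0.2  5.6] [0.4  0.7  0.09] 58.1 q6 0.53
scene c [ 447.1 -257.3] yaw -1.9 tilt [-0.008  0.009] zmid 64.0 272
shoulder z [89.1 92.5]
side c [ 447.4 -258.4] yaw -2.3 tilt [ 0.014 -0.013] zmid 63.0 410
shoulder z [88.2 92.2]
```

Seated: the centre is within about 1 mm, it's upright, and the shoulder is at about 90 mm as expected. Now the twist, counter-clockwise from above (tool -z).

>>> carry_out(targets=[[[0,0,0],[0,0,-0.05],-1],[[0,0,0],[0,0,-0.12],-1],[[0,0,0],[0,0,-0.2],-1],[[0,0,0],[0,0,-0.28],-1],[[0,0,0],[0,0,-0.36],-1],[[0,0,0],[0,0,-0.44],-1],[[0,0,0],[0,0,-0.52],-1],[[0,0,0],[0,0,-0.6],-1],[[0,0,0],[0,0,-0.65],-1],[[0,0,0],[0,0,-0.65],-1]])

```text
clock: 9.77
ee_pos: [449.5, -256.4, 268.8]
eef_rot: [[0.878, -0.479, 0.003], [-0.479, -0.878, -0.001], [0.003, -0.0, -1.0]]
ft_force: [1.6, -0.3, 4.9]
opening: 57.8
```

```bash
python3 s.py 4
```

```text
9.7667 [ 449.5 -256.4  268.8] [ 1.6 -0.3  4.9] [ 0.04 -0.12  0.03] 57.8 q6 -0.12
scene c [ 447.9 -257.6] yaw 0.2 tilt [0.011 0.   ] zmid 63.0 290
shoulder z [90.1 91.9]
side c [ 448.1 -258.8] yaw 0.9 tilt [-0.026 -0.007] zmid 63.0 405
shoulder z [88.7 92.2]
```

>>> carry_out(targets=[[[0,0,0],[0,0,-0.05],-1],[[0,0,0],[0,0,-0.12],-1],[[0,0,0],[0,0,-0.2],-1],[[0,0,0],[0,0,-0.28],-1],[[0,0,0],[0,0,-0.36],-1]])

```text
clock: 10.28
ee_pos: [449.3, -256.3, 269.1]
eef_rot: [[0.99, -0.14, 0.002], [-0.14, -0.99, -0.001], [0.002, 0.001, -1.0]]
ft_force: [-0.5, 3.0, 10.2]
opening: 57.9
```

```bash
python3 -c "
from h import *
o=bot.get_obs();print(o['ee_pos'],o['ft_force'],o['wrist_torque'])"
```

```text
[ 449.32527545 -256.32686951  269.0749728 ] [-0.54041977  2.96677037 10.23162382] [ 0.45263922  0.24714877 -0.07781844]
```

>>> carry_out(targets=[[[0,0,0],[0,0,-0.08],-1],[[0,0,0],[0,0,-0.16],-1],[[0,0,0],[0,0,-0.24],-1],[[0,0,0],[0,0,-0.31],-1],[[0,0,0],[0,0,-0.31],-1],[[0,0,0],[0,0,-0.31],-1]])

```text
clock: 10.78
ee_pos: [448.2, -256.7, 268.7]
eef_rot: [[0.987, 0.164, -0.001], [0.164, -0.987, -0.001], [-0.001, 0.001, -1.0]]
ft_force: [-7.6, 1.0, 11.6]
opening: 57.9
```

```bash
python3 s.py 5
```

```text
10.7833 [ 448.2 -256.7  268.7] [-7.6  1.  11.6] [-0.05  1.6  -1.26] 57.9 q6 -0.78
scene c [ 447.1 -257.1] yaw 2.9 tilt [0.015 0.001] zmid 64.0 292
shoulder z [89.5 93.1]
side c [ 447.6 -257.9] yaw 2.3 tilt [ 0.006 -0.006] zmid 63.0 400
shoulder z [88.6 92.5]
```

Wrist torque has risen to 1.26 N m, with the jar braced at +2.6° yaw. I'll relax the twist slightly and try a small lift to see whether the cap comes free.

>>> carry_out(targets=[[[0,0,0],[0,0,0.03],-1],[[0,0,0],[0,0,0.03],-1],[[0,0,-0.1],[0,0,0.03],-1],[[0,0,-0.2],[0,0,0.03],-1],[[0,0,-0.4],[0,0,0.03],-1],[[0,0,-0.6],[0,0,0.03],-1],[[0,0,-0.6],[0,0,0.03],-1],[[0,0,-0.6],[0,0,0.03],-1]])

```text
clock: 11.55
ee_pos: [448.7, -256.0, 273.5]
eef_rot: [[0.991, 0.137, -0.0], [0.137, -0.991, 0.0], [-0.0, -0.0, -1.0]]
ft_force: [-1.0, -1.0, -2.1]
opening: 57.8
```

```bash
python3 s.py 6
python3 - <<'E'
import cv2,numpy as np
a=cv2.imread('pics/scene6.png')[215:310,150:270]; b=cv2.imread('pics/side6.png')[170:265,355:475]
cv2.imwrite('pics/t6.png',np.hstack([cv2.resize(x,None,fx=3.3,fy=3.3,interpolation=cv2.INTER_CUBIC) for x in(a,b)]))
E
```

```text
11.55 [ 448.7 -256.   273.5] [-1.  -1.  -2.1] [-0.08  0.3  -0.1 ] 57.8 q6 -0.76
scene c [ 447.5 -256.6] yaw 3.8 tilt [0.014 0.017] zmid 64.0 297
shoulder z [90. 94.]
side c [ 447.8 -257.5] yaw 3.1 tilt [0.018 0.017] zmid 63.0 400
shoulder z [89.3 93.3]
```

View pics/t6.png

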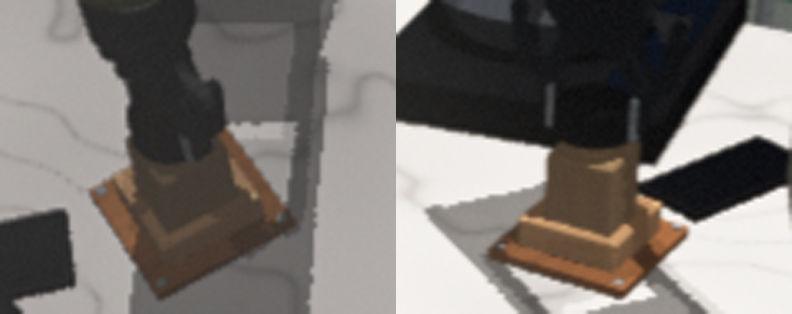

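The crops show the jar down in the frame with the cap in the fingers. The lift force is 2 N, less than the 5 N jar weight. Raising 6 mm more should show whether the jar stays down.

>>> carry_out(targets=[[[0,0,-0.2],[0,0,0],-1],[[0,0,-0.4],[0,0,0],-1],[[0,0,-0.6],[0,0,0],-1],[[0,0,-0.6],[0,0,0],-1],[[0,0,-0.6],[0,0,0],-1]])

```text
clock: 12.07
ee_pos: [449.0, -256.3, 280.3]
eef_rot: [[0.99, 0.138, 0.001], [0.138, -0.99, -0.001], [0.001, 0.001, -1.0]]
ft_force: [-1.4, -0.9, -1.6]
opening: 57.8
```

```bash
python3 s.py 7
```

```text
12.0667 [ 449.  -256.3  280.3] [-1.4 -0.9 -1.6] [-0.22  0.07 -0.01] 57.8 q6 -0.76
scene c [ 447.2 -257.2] yaw 2.2 tilt [-0.006  0.011] zmid 64.0 290
shoulder z [89.7 92.8]
side c [ 447.2 -257.7] yaw 2.0 tilt [0.002 0.01 ] zmid 63.0 397
shoulder z [88.9 93.4]
```

The jar stayed down, so the cap is free. I'll raise it 24 mm more.

>>> carry_out(targets=[[[0,0,-0.3],[0,0,0],-1],[[0,0,-0.7],[0,0,0],-1],[[0,0,-1.2],[0,0,0],-1],[[0,0,-1.7],[0,0,0],-1],[[0,0,-2.1],[0,0,0],-1],[[0,0,-2.4],[0,0,0],-1],[[0,0,-2.4],[0,0,0],-1],[[0,0,-2.4],[0,0,0],-1],[[0,0,-2.4],[0,0,0],-1],[[0,0,-2.4],[0,0,0],-1]])

```text
clock: 13.0
ee_pos: [448.6, -256.0, 303.2]
eef_rot: [[0.99, 0.138, -0.0], [0.138, -0.99, 0.0], [-0.0, -0.0, -1.0]]
ft_force: [-0.1, 0.6, -0.6]
opening: 57.7
```

```bash
python3 s.py 8
python3 - <<'E'
import cv2,numpy as np
a=cv2.imread('pics/scene8.png')[195:310,150:270]; b=cv2.imread('pics/side8.png')[150:265,355:475]
cv2.imwrite('pics/t8.png',np.hstack([cv2.resize(x,None,fx=3.3,fy=3.3,interpolation=cv2.INTER_CUBIC) for x in(a,b)]))
E
```

```text
13.0 [ 448.6 -256.   303.2] [-0.1  0.6 -0.6] [-0.03 -0.01  0.02] 57.7 q6 -0.76
scene c [ 447.1 -257.2] yaw 2.6 tilt [-0.006 -0.009] zmid 64.0 297
shoulder z [89.8 93.2]
side c [ 447.3 -258.1] yaw 2.4 tilt [-0.001 -0.004] zmid 63.0 410
shoulder z [89.5 92.7]
```

View pics/t8.png

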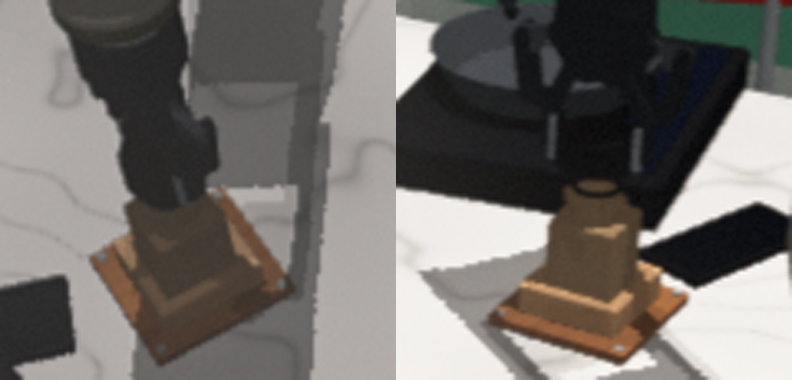

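The side crop shows the open neck and seal ring at (597,188), with the held cap above it and the jar down in the frame. The wrist force is only the cap's weight, so I'm handing the job in.

```bash
python3 -c "
from bench import bot
print(bot.job_done(), bot.get_obs()['ft_force'])"
```

```text
the job is handed in; nothing more can be done
the job is handed in; nothing more can be done
```

The closed square jar is down in the holder's socket, and its cap is off and held in the gripper above the open mouth. I handed the job in at 13 s of the 42 s allowed; no verdict is reported.

- **Seating:** I carried the jar by its cap and lowered it until the floor took its weight. The TCP then stood 10.2 mm above the grip height, against the 10 mm socket floor.
- **Twist:** I turned the cap about 75° counter-clockwise, then eased back about 2°. The torque read near zero for most of the turn, less than "stiff" suggests, and then rose to about 1.3 N m at the end. I can't say whether the cap had reached its stop. A short test lift showed it was free.
- **Last checks:**
  - The jar is upright and within about 1 mm of the socket centre, and still fully down.
  - The cap is level. By arm travel its lower edge is about 17–19 mm above the rim, and the cap's centre should be within about 2–3 mm of the jar's axis.
  - The wrist force was about 0.6 N, which is the cap's weight alone, so the cap should not be touching the jar.
  - The jar ended turned about 4° against the socket wall.
- **Other things on the table:** I made no contact with them that I could see, but I did not re-measure their positions at the end.

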